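# Undock the bearing tote and tip its bearings into the picking corner

## Task

The small tote with three loose bearings is clicked into its steel dock on the bench: pull it by its bar handle straight out of the dock until it is free, then lift it clear of the bench and everything on it and tilt it about 25 degrees so that all three bearings slide together into the corner where the walls are cut down. Finish while still holding the tote in the air, still and tilted, with the bearings gathered in that corner, and leave the other things on the bench where they are.

Things in the scene. Friction and masses are not known exactly. Their poses are not given: they have to be found in the camera images.
- tote: off-white plastic tray with a fixed black bar handle over its middle; 0.3 to 0.5 kg with its bearings. Origin: centre of underside. 168 mm (x) by 132 mm (y), walls 4 mm thick, 45 mm tall, floor 5 mm; a 5 mm thick foot flange sticks out 6 mm along both long sides. Its +x end is in the dock, its -x end faces the robot. At the corner (-x, +y) both walls are cut down to 22 mm over 50 mm
- tote_grip (a point): centre of the tote's bar handle, 94 mm above the tote's underside, over its middle; axes as the tote. The bar runs along the tote's y between two uprights: 140 mm long, 16 mm thick (x), 18 mm tall (z); pinch it from above, fingers closing along the tote's x
- tote_corner (a point): inside the tote on its floor, the very corner where the two cut-down walls meet; at (-80, +62, 5) mm in the tote's frame
- dock: fixed steel bracket round the rear 60 mm of the tote, origin and axes as the docked tote's; 40 mm tall, open to -x. Lips hold the tote's flange down: it cannot be lifted out, only pulled straight along -x. Two spring plungers catch ribs on the tote's sides and snap past in the first 15 mm, at about 8 to 14 N of pull; after 65 mm the tote is clear of rails and lips
- bearing1: small steel ball bearing lying flat and loose in the tote, 22 mm across, 9 mm tall, about 20 g; origin: centre of its underside. Oiled: slides on the tote's floor from a slope of about 7 to 11 degrees, and more slowly along a wall
- bearing2: small steel ball bearing lying flat and loose in the tote, 22 mm across, 9 mm tall, about 20 g; origin: centre of its underside. Oiled: slides on the tote's floor from a slope of about 7 to 11 degrees, and more slowly along a wall
- bearing3: small steel ball bearing lying flat and loose in the tote, 22 mm across, 9 mm tall, about 20 g; origin: centre of its underside. Oiled: slides on the tote's floor from a slope of about 7 to 11 degrees, and more slowly along a wall
- ref_block: steel hardness reference block, a disc 60 mm across and 14 mm tall; bystander
- flat_anvil: dark mushroom-shaped spare anvil, 56 mm across, 40 mm tall, stem up; bystander
- indenter_case: black indenter case, 70 x 50 x 22 mm; bystander
- race: plain steel bearing race lying flat, 84 mm outside, 22 mm tall; bystander
- driver: screwdriver lying on the bench; bystander
- oil_bottle: white oil bottle with black cap, 56 mm across, 130 mm tall; bystander
- v_anvil: dark steel V anvil block, 50 x 40 x 32 mm; bystander
Mind the look-alikes: they are no part of the job. Several things look just like the tote: the one meant starts nearest to the robot's base.

How it is judged:
By the outcome, as a careful person would: the job done as asked, in the order asked, and still so for the second after the job is handed in, while the arm keeps its last pose, push and grip.
It also fails if it takes over 38 s, if anything falls off the work surface, if the arm or the gripper's body presses on something with over 40 N, if the wrist force passes 120 N, or if a joint passes its speed limit or range.

## Robot

A 6-joint arm with a two-finger parallel gripper is mounted at the origin on the work surface. World frame = base frame: x ahead of the robot, y to its left, z up, the work surface at z = 0. Lengths are in m, angles in rad, forces in N, time in s.
With the tool pointing down it reaches from about 0.275 to 0.775 m from the base axis. Payload 14.6 kg.
Tool frame: the origin (TCP) lies at the centre of the arm's flange, where the gripper is bolted on; the fingertips stand 173 mm ahead of it and the grasp point (between the pads) lies 155 mm ahead of it (robot.grasp_offset is the distance from the TCP to the grasp point, in m); x points along the fingers, y is the direction in which the jaws open and shut, and the axes are right-handed (so a half turn about x gives the same grasp; the last joint's range is limited). The gripper opens to 85 mm and grips with 20 to 120 N. Pads are 22 mm wide; open, the fingers measure 114 mm over their backs; the gripper's body (76 mm by 85 mm) begins 54 mm behind the grasp point. The pads swing forward as they close: fully open they stand 13 mm farther back than shut.
Start: joints at [1.155, 0.263, -0.048, 1.259, 0, 1.415], TCP at [0.135, 0.507, 0.405] pointing down, gripper open.
Joint ranges: [-2.65, 2.65], [-0.89, 1.7], [-1.18, 1.37], [-2.13, 2.11], [-1.35, 1.29], [-3.14, 3.14]. Speed limits (rad/s): [1.89, 1.89, 2.57, 2.79, 3.14, 3.14].

## Interface

Orientations are given as a unit quaternion [w, x, y, z].
In Python, from workcell import robot, solver, camera, camera_info gives the robot as it stands. Calls block until the motion is done:
- robot.move_ptp(position, orientation): joint-space move of the TCP to a pose.
- robot.move_l(position, rot=None, vel=0.15, force_limit=None): straight line of the TCP; rot=None keeps the orientation; vel is the mean speed in m/s. With force_limit (N) it stops when the force on the tool has changed by that much, and returns True; else False.
- robot.goto_joints(angles): joint-space move.
- robot.command_gripper(opening, squeeze=None): finger opening in m; squeeze is the grip in N (None keeps the last); returns when the fingers have stopped.
- robot.hold(seconds).
- solver.solve_ik(position, orientation): joint angles nearest the present ones, or None.
- camera(name): name is "scene" or "top" or "wrist"; returns the picture (400x640x3 uint8, red, green, blue); there is no depth.
- camera_info(name): a dict with "fx", "fy", "cx", "cy" (pixels), "R" (3x3) and "t" (3): a world point X has camera coordinates R X + t; the wrist camera has in their place "mount" (4x4, takes a point from camera to tool coordinates, whose origin is the TCP and whose axes are the tool frame's). Camera axes: x right, y down, z forward; pixel columns grow to the right and rows downward; lengths in m; the calibration is good to about 2 mm. A picture is of the moment at which its call begins: read the wrist's pose just before it. camera_info takes no time and is no camera call.
A pose or a line that the arm cannot do raises robot.IKError and nothing moves.
- robot.job_done(): hands the job in, once; it reports no verdict.
Readings, each from a call of its own:
- robot.read_t(): time.
- robot.read_qpos(): joint angles.
- robot.read_qvel(): joint speeds.
- robot.read_joint_efforts(): joint torques, N m.
- robot.read_tcp_pos(): TCP position.
- robot.read_tcp_rot(): TCP orientation.
- robot.read_contact_force(): force on the tool from outside, world axes, zero at the start.
- robot.read_torque(): the same for the moment, N m.
- robot.read_width(): finger opening in m.
Only numpy, scipy, OpenCV 4.12 (cv2) and the standard library are available. Lean on these libraries where they do the work, as an engineer would, in place of code of your own. Each camera call takes 0.05 s, during which the arm holds its last target. There are 200 camera calls.

## Working session

There is one attempt and no reset: what is moved stays moved. The work goes in short steps, each a Python script; the robot and the scene stay as the last script left them, time stands still between calls to the robot, and variables do not carry over. Pictures are saved under pics/ and viewed, about 8 in all and at most 12, crops included, and the job is handed in when it is done.

```bash
mkdir -p pics; cat > h.py <<'E'
import numpy as np, cv2
from workcell import robot, solver, camera, camera_info
def save(n,f): im=camera(n); cv2.imwrite('pics/'+f,im[:,:,::-1]); return im
def ray(info,u,v,z):
    R=np.array(info['R']);t=np.array(info['t']);c=-R.T@t
    d=R.T@np.array([(u-info['cx'])/info['fx'],(v-info['cy'])/info['fy'],1.])
    return c+d*(z-c[2])/d[2]
def proj(info,X):
    p=np.array(info['R'])@np.array(X)+np.array(info['t'])
    return np.array([info['fx']*p[0]/p[2]+info['cx'],info['fy']*p[1]/p[2]+info['cy']])
E
python3 - <<'E'
from h import *
save('top','top0.png');save('scene','sc0.png')
for n in('top','scene'):print(n,camera_info(n))
print(robot.read_t(),robot.read_tcp_pos(),robot.read_tcp_rot())
E
```

```text
top {'fx': 493.4212947155565, 'fy': 493.4212947155565, 'cx': 308.9854334902129, 'cy': 201.89620721346984, 'R': array([[-2.52841122e-04, -9.99929093e-01, -1.19056351e-02],
       [-9.97730888e-01,  1.05382787e-03, -6.73198649e-02],
       [ 6.73276380e-02,  1.18615987e-02, -9.97660409e-01]]), 't': array([0.01746402, 0.56286515, 1.41327426])}
scene {'fx': 379.4385445976241, 'fy': 379.4385445976241, 'cx': 321.58252802162036, 'cy': 195.36745284808762, 'R': array([[-0.49241827,  0.870358  ,  0.00109767],
       [ 0.56456401,  0.32037002, -0.76067767],
       [-0.66241356, -0.37395187, -0.64912886]]), 't': array([ 0.2515746 , -0.25748258,  1.59094577])}
0.1 [0.13535265 0.50717662 0.40427488] [ 0.70101241  0.0916234   0.70119555 -0.09225811]
```

View pics/top0.png

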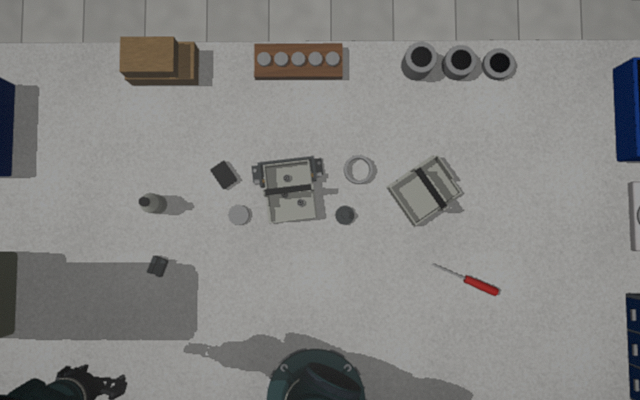

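View pics/sc0.png

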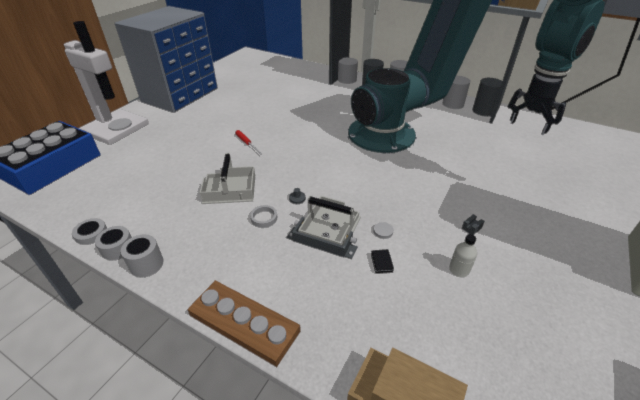

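The two look-alikes in the top view are a docked tote at (292,190) and a loose one at (425,190). The docked one sits in a steel bracket with bearings and looks nearest the base. I'll confirm this in a crop and measure the bar.

```bash
python3 - <<'E'
from h import *
im=camera('top');I=camera_info('top')
x0,y0=235,140
c=im[y0:y0+95,x0:x0+240]
cv2.imwrite('pics/crop.png',cv2.resize(c,None,fx=3.3,fy=3.3,interpolation=cv2.INTER_CUBIC)[:,:,::-1])
g=im.max(2)
m=(g<50).astype(np.uint8)
n,l,s,ce=cv2.connectedComponentsWithStats(m[150:235,240:480])
for k in range(1,n):
    if s[k,4]<60: continue
    p=np.argwhere(l==k)[:,::-1]+[240,150]
    r=cv2.minAreaRect(p.astype(np.float32)); b=cv2.boxPoints(r)
    print('area',s[k,4],'c',np.round(r[0],1),'sz',np.round(r[1],1),'ang',r[2])
    W=np.array([ray(I,*q,0.103) for q in b]);print(np.round(W,4).tolist(),np.round(ray(I,*r[0],0.103),4))
E
```

```text
area 246 c [430.5 187.9] sz [45.6  6. ] ang 54.90418243408203
[[0.6417, -0.2741, 0.103], [0.6511, -0.2876, 0.103], [0.5488, -0.3571, 0.103], [0.5394, -0.3437, 0.103]] [ 0.5951 -0.3157  0.103 ]
```

View pics/crop.png

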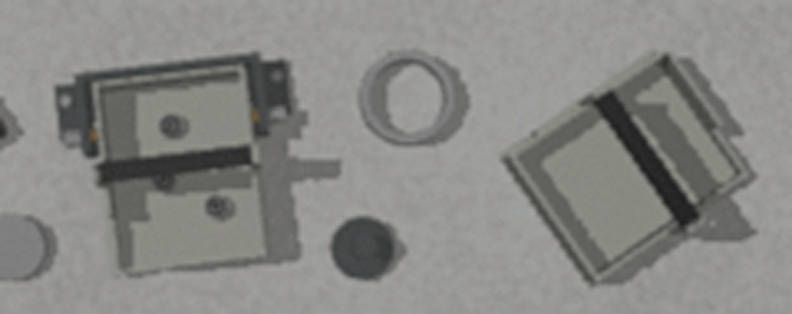

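The crop confirms it: the left tote sits in the dock with three bearings and its cut-down corner is at the lower left. It is nearer the base than the loose, empty tote at right. The bar runs from crop (100,172) to (250,156). Next I'll go above the bar and check it with the wrist camera.

```bash
cat >> h.py <<'E'
from scipy.spatial.transform import Rotation as Rn
def quat(yaw,tilt=None,sgn=1):
    x=np.array([0,0,-1.]);y=sgn*np.array([np.cos(yaw),np.sin(yaw),0]);M=np.c_[x,y,np.cross(x,y)]
    if tilt is not None: M=Rn.from_rotvec(tilt).as_matrix()@M
    return Rn.from_matrix(M).as_quat(scalar_first=True)
def wristinfo():
    ci=dict(camera_info('wrist'));T=np.eye(4);T[:3,:3]=Rn.from_quat(robot.read_tcp_rot(),scalar_first=True).as_matrix();T[:3,3]=robot.read_tcp_pos()
    C=np.linalg.inv(T@np.array(ci['mount']));ci['R']=C[:3,:3];ci['t']=C[:3,3];return ci
E
python3 - <<'E'
from h import *
I=camera_info('top');f=3.3
a=ray(I,235+100/f,140+172/f,.103);b=ray(I,235+250/f,140+156/f,.103)
print(a,b,np.linalg.norm(a-b)); d=a-b; yaw=np.arctan2(d[1],d[0])-np.pi/2; c=(a+b)/2
print('c',c,'yaw deg',np.degrees(yaw))
print('other',np.hypot(.5951,.3157),'this',np.hypot(c[0],c[1]))
az=np.array([-np.sqrt(.5),np.sqrt(.5)]) # downhill in tote xy
for s in(1,-1):
    q0=quat(yaw,sgn=s);print(s,'above',solver.solve_ik([c[0],c[1],.43],q0))
    print('grasp',solver.solve_ik([c[0],c[1],.094+.155],q0))
    R=Rn.from_euler('z',yaw).as_matrix();down=R@np.r_[az,0];ax=np.cross([0,0,1.],down)*1
    tv=ax*np.radians(25); 
    qq=quat(yaw,tv,s); P=Rn.from_rotvec(tv).apply([0,0,.155]); print('down z change',Rn.from_rotvec(tv).apply(down)[2])
    for x in(.42,.48):
        g=np.array([x,c[1],.36]);print('tilt',solver.solve_ik(g+P,qq))
s=1
robot.move_ptp([c[0]-.03,c[1],.45],quat(yaw,sgn=s))
wi=wristinfo();save('wrist','w1.png');print(robot.read_t(),robot.read_tcp_pos(),{k:v for k,v in wi.items() if k in('fx','R','t')})
print('pred',proj(wi,a),proj(wi,b))
E
```

```text
[0.58417304 0.13574359 0.103     ] [0.59733394 0.01123582 0.103     ] 0.12520141617312772
c [0.59075349 0.07348971 0.103     ] yaw deg 6.033956547085366
other 0.6736545850805143 this 0.5953069983307582
1 above [-0.01306261  0.38243128  0.19871284  1.3870779   0.          1.45242131]
grasp [-0.01306261  0.46732067 -0.16728304  0.93619262  0.          1.45242131]
down z change -0.4226182617406996
tilt [ 0.1841444  -0.1039827  -0.24709678  1.13371452 -0.32725152  1.60075088]
tilt [ 0.15741812 -0.0077257  -0.16014789  1.11584571 -0.31939761  1.57380844]
-1 above [-0.01306261  0.38243128  0.19871284  1.3870779   0.         -1.68917134]
grasp [-0.01306261  0.46732067 -0.16728304  0.93619262  0.         -1.68917134]
down z change -0.4226182617406996
tilt [ 0.1841444  -0.1039827  -0.24709678  1.13371452 -0.32725152 -1.54084178]
tilt [ 0.15741812 -0.0077257  -0.16014789  1.11584571 -0.31939761 -1.56778422]
2.3833 [0.56055722 0.07426682 0.44998941] {'fx': 306.57277820051684, 'R': array([[ 9.94346557e-01,  1.06183376e-01,  1.20196754e-04],
       [ 1.00357911e-01, -9.40162985e-01,  3.25609967e-01],
       [ 3.46873702e-02, -3.23757087e-01, -9.45504170e-01]]), 't': array([-0.56723404, -0.04268105,  0.42825038])}
pred [346.60658325 121.34825255] [343.20694549 234.78762097]
```

View pics/w1.png

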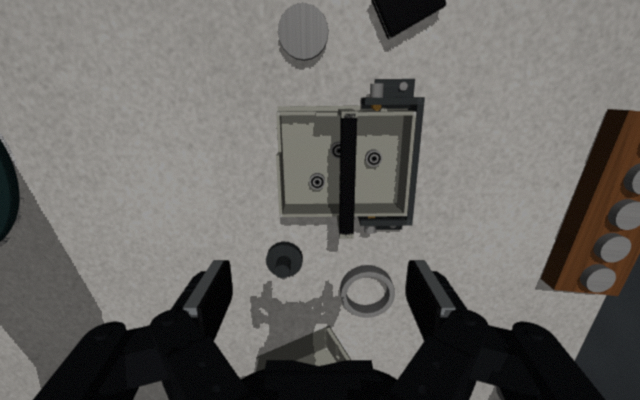

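The wrist view shows the bar from (349,117) to (346,235), within about 3 px of the prediction. The bearings are at (317,182), (338,150) and (374,158), and the cut-down corner is at (280,110). I'll refine the bar with a mask.

```bash
python3 - <<'E'
from h import *
im=cv2.imread('pics/w1.png');wi=wristinfo()
g=im.max(2)[105:245,325:372]
m=(g<28).astype(np.uint8);m=cv2.morphologyEx(m,cv2.MORPH_OPEN,np.ones((3,7),np.uint8))
n,l,s,ce=cv2.connectedComponentsWithStats(m);k=1+np.argmax(s[1:,4])
p=(np.argwhere(l==k)[:,::-1]+[325,105])
print(s[k],p.min(0),p.max(0))
# top-face edges: left/right edge lines per row
rows=np.arange(p[:,1].min()+6,p[:,1].max()-5)
L=np.array([p[p[:,1]==r,0].min() for r in rows]);Rr=np.array([p[p[:,1]==r,0].max()+1 for r in rows])
for e in(L,Rr):
    k1=np.polyfit(rows,e,1);A=ray(wi,np.polyval(k1,118),118,.103);B=ray(wi,np.polyval(k1,232),232,.103);d=A-B
    print(A,B,(A+B)/2,'yaw',np.degrees(np.arctan2(d[1],d[0]))-90)
for v in(p[:,1].min(),p[:,1].max()+1):print(ray(wi,348,v,.103))
# tote near rim edge (-x) at z=.045, and flange ends
for u,v in((281,112),(281,214),(414,112),(407,214)):print('rim',ray(wi,u,v,.045))
E
```

```text
[  12   13   20  115 1686] [337 118] [356 232]
[0.57787506 0.13832819 0.103     ] [0.59215583 0.01416468 0.103     ] [0.58501544 0.07624644 0.103     ] yaw 6.561090233535637
[0.59341171 0.13998732 0.103     ] [0.6077316  0.01582751 0.103     ] [0.60057166 0.07790741 0.103     ] yaw 6.579103191284233
[0.58509979 0.1390997  0.103     ]
[0.60242299 0.0140102  0.103     ]
rim [0.51172193 0.13390279 0.045     ]
rim [0.52028648 0.00524889 0.045     ]
rim [0.66705957 0.15049123 0.045     ]
rim [0.68459556 0.02279093 0.045     ]
```

```bash
python3 - <<'E'
from h import *
yaw=np.radians(6.4);c=np.array([.5935,.0767])
q=quat(yaw)
robot.move_ptp([*c,.32],q)
print(robot.move_l([*c,.094+.155],vel=.1,force_limit=12),robot.read_tcp_pos(),robot.read_contact_force())
robot.command_gripper(.012,squeeze=100)
print('w',robot.read_width(),robot.read_contact_force(),robot.read_t())
d=-np.array([np.cos(yaw),np.sin(yaw),0])
p0=np.array(robot.read_tcp_pos())
for s,v in((.02,.03),(.05,.05),(.1,.06)):
    r=robot.move_l(p0+d*s,vel=v,force_limit=60);print(s,r,robot.read_tcp_pos(),np.round(robot.read_contact_force(),1),robot.read_width())
    if r:break
print(robot.read_t());save('wrist','w2.png');save('top','top2.png')
im=cv2.imread('pics/top2.png')[130:270,200:420];w=cv2.imread('pics/w2.png')
cv2.imwrite('pics/c2.png',np.vstack([cv2.resize(im,(510,325)),cv2.resize(w[:,:],(510,270))]))
E
```

```text
False [0.59375706 0.07668437 0.24984426] [0.45103139 0.08170917 0.51786988]
w 0.014765282165666518 [-2.28378714 -0.93385548  5.04713272] 4.4917
0.02 False [0.57342792 0.0744666  0.24932871] [-2.4  0.2  4. ] 0.014575773020844228
0.05 False [0.54359297 0.07110819 0.24933952] [-1.  -0.5  3.4] 0.014194382928726875
0.1 False [0.49410694 0.06554622 0.24930993] [-2.5 -0.6  3.9] 0.014007097054953201
7.0417
```

View pics/c2.png

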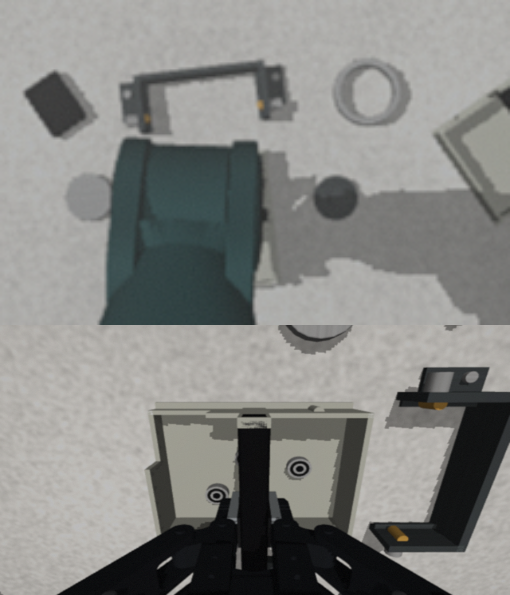

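The tote is fully out of the dock, with its far edge clear of the rails, and it's held. The cut-down corner is at upper left in the wrist view. Next I lift, then tilt.

```bash
python3 - <<'E'
from h import *
yaw=np.radians(6.4)
p=np.array(robot.read_tcp_pos())
robot.command_gripper(.01,squeeze=120)
print(robot.move_l(p+[0,0,.03],vel=.05),robot.read_width(),robot.read_contact_force())
robot.move_l(p+[-.02,0,.27],vel=.12);print(robot.read_width(),robot.read_contact_force(),robot.read_t())
g=np.array(robot.read_tcp_pos())-[0,0,.155]
down=Rn.from_euler('z',yaw).apply([-np.sqrt(.5),np.sqrt(.5),0]);ax=np.cross([0,0,1.],down)
for a in(9,18,25):
    tv=ax*np.radians(a)
    robot.move_l(g+Rn.from_rotvec(tv).apply([0,0,.155]),rot=quat(yaw,tv),vel=.03)
robot.hold(2.);print(robot.read_width(),robot.read_contact_force(),robot.read_tcp_pos(),robot.read_t())
save('wrist','w3.png');s=save('scene','sc3.png')
w=cv2.imread('pics/w3.png')
cv2.imwrite('pics/c3.png',np.vstack([w[50:330,:],cv2.resize(cv2.imread('pics/sc3.png')[80:300,180:500],(460,316))[:, :].copy() if 0 else cv2.copyMakeBorder(cv2.resize(cv2.imread('pics/sc3.png')[80:300,180:500],(460,316)),0,0,0,180,cv2.BORDER_CONSTANT)]))
E
```

```text
False 0.013733949073084327 [ 0.40028959 -0.78494805 -3.77201441]
0.01419171916230441 [-0.48458416 -0.57531914 -3.13298895] 10.2667
0.013957481973412197 [-0.91964205  0.66839395 -3.38215449] [0.42306409 0.10639219 0.50439665] 14.9667
```

View pics/c3.png

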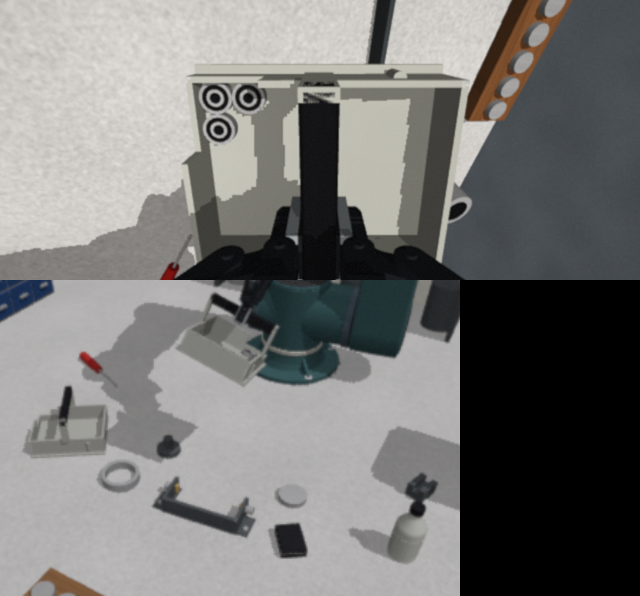

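All three bearings are together in the cut-down corner, at wrist crop (215,97), (249,97) and (219,129), and the tote is in the air. The rim sits about 20 px lower in the wrist image than before the lift, so I'll check whether the tote has pivoted in the pads and so tilts less than 25°.

```bash
python3 - <<'E'
from h import *
from scipy.optimize import least_squares
ci=camera_info('wrist');Ci=np.linalg.inv(np.array(ci['mount']))
K=dict(ci,R=Ci[:3,:3],t=Ci[:3,3])
# tool: x=-tote z, y=tote x, z=x cross y = -(z×x) = -tote y
B=np.array([[0,0,-1.],[1,0,0],[0,-1,0]])
pts=np.array([[84,66,45],[80,62,45],[0,72,5],[0,66,103]])/1e3
def pj(P,phi,dz,dx):
    X=B@Rn.from_euler('x',phi,degrees=True).apply(P-[0,0,.094])+[.155+dz,dx,0]; return proj(K,X)
for phi in(-12,-6,0,6,12):print(phi,[np.round(pj(P,phi,0,0)).tolist() for P in pts])
# enlarged +y rim strips
a=cv2.imread('pics/w2.png')[85:235,150:500];b=cv2.imread('pics/w3.png')[85:235,150:500]
cv2.imwrite('pics/c4.png',cv2.resize(np.vstack([a,b]),None,fx=2,fy=2,interpolation=cv2.INTER_CUBIC))
E
```

```text
-12 [[455.0, 147.0], [448.0, 154.0], [316.0, 141.0], [314.0, 141.0]]
-6 [[461.0, 138.0], [453.0, 145.0], [316.0, 128.0], [314.0, 143.0]]
0 [[467.0, 130.0], [459.0, 137.0], [316.0, 114.0], [314.0, 147.0]]
6 [[475.0, 122.0], [466.0, 130.0], [316.0, 100.0], [314.0, 154.0]]
12 [[484.0, 115.0], [474.0, 123.0], [316.0, 87.0], [313.0, 164.0]]
```

View pics/c4.png

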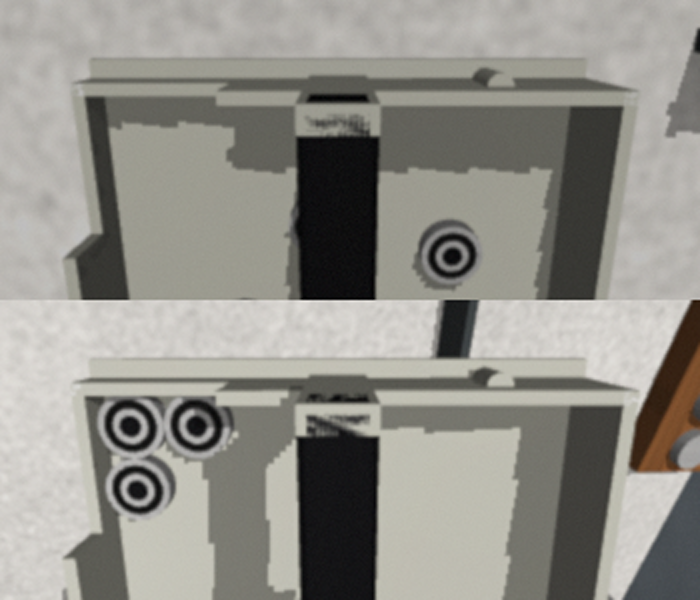

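The tote sits identically in both frames and its rim corner at (467,130) matches the no-slip prediction. The 20 px was my own scaling error in the composite. The tilt is therefore as commanded, and I'm handing the job in.

```bash
python3 - <<'E'
from h import *
M=Rn.from_quat(robot.read_tcp_rot(),scalar_first=True).as_matrix()
print('tilt',np.degrees(np.arccos(-M[2,0])),'qvel',np.abs(robot.read_qvel()).max(),robot.read_width(),robot.read_t())
robot.job_done()
E
```

```text
tilt 24.999572431300905 qvel 0.005838574561910461 0.014211798593360329 15.0667
the job is handed in; nothing more can be done
```

The job is handed in, at 15.1 s on the robot's clock. I pulled the docked tote 100 mm straight out by its bar, lifted it about 0.27 m and tilted it 25° towards its cut-down corner.

**Last checks**
- **Bearings:** the wrist picture showed all three together in that corner.
- **Tilt and grip:** the tool read 25.0° of tilt. The tote sat in the same place in the wrist view before and after the lift, so it had not slipped. The arm was practically still.
- **Other things on the bench:** they looked undisturbed in the scene picture; I checked this by eye and did not measure it.

**Disagreements**
- **Apparent rim shift:** a 20 px shift of the tote's rim turned out to be my own scaling error.
- **Finger opening:** it read about 14 mm on the 16 mm bar. I did not track down why, but it stayed within 1 mm throughout.

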